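# Jack a nest plate level off its locating pins and park it on a wooden block

### The arm

A 6-joint arm with a two-finger parallel gripper is mounted at the origin on a cart in front of the work surface, level with it; the furniture and walls round the work are solid. World frame = base frame: x ahead of the robot, y to its left, z up, the work surface at z = 0. Lengths are in m, angles in degrees, forces in N, time in s.
With the tool pointing down it reaches from about 0.325 to 0.775 m from the base axis. Payload 5.5 kg.
Tool frame: the origin (TCP) lies at the centre of the arm's flange, where the gripper is bolted on; the fingertips stand 182 mm ahead of it and the grasp point (between the pads) lies 163 mm ahead of it; z points along the fingers, y is the direction in which the jaws open and shut (so a half turn about z gives the same grasp; the last joint's range is limited). The gripper opens to 88 mm and grips with 3 to 60 N. Pads are 20 mm wide; open, the fingers measure 115 mm over their backs; the gripper's body (75 mm by 178 mm) begins 61 mm behind the grasp point.
Start: joints at [72.955, 5.22, 70.514, -0, 104.267, -3.249], TCP at [0.143, 0.583, 0.405] pointing down, gripper open.
Joint ranges: [-164.24, 164.24], [-49.07, 125.15], [9.68, 141.18], [-86.29, 266.29], [3.28, 154.24], [-151.56, 151.56]. Speed limits (degrees/s): [147.25, 147.25, 172.46, 180, 180, 180].

### API

Orientations are given as [roll, pitch, yaw] about the fixed x, y, z axes, in that order (R = Rz(yaw) Ry(pitch) Rx(roll)).
In Python, from station import r gives the robot as it stands. The module is installed in compiled form; this text tells all that it offers. Calls block until the motion is done:
- r.reach(position, orientation): joint-space move of the TCP to a pose.
- r.servo_line(position, rotation=None, speed=0.15): straight line of the TCP; rotation=None keeps the orientation; speed is the mean speed in m/s.
- r.move_joints(angles): joint-space move.
- r.let_go() and r.grab(squeeze=None): open the fingers fully, or close them until they stop; squeeze is the grip in N (None keeps the last).
- r.wait(seconds).
- r.inverse_kinematics(position, orientation): joint angles nearest the present ones, or None.
- r.sense(): the state.
- r.snapshot(name): name is "scene" or "top"; returns a dict with "frame" (384x512x3 uint8, red, green, blue), "fx", "fy", "cx", "cy" (pixels), "R" (3x3) and "t" (3): a world point X has camera coordinates R X + t. Camera axes: x right, y down, z forward; pixel columns grow to the right and rows downward; lengths in m; the calibration is good to about 2 mm. A picture is of the moment at which its call begins. There is no depth.
A pose or a line that the arm cannot do raises r.IKError and nothing moves.
- r.hand_in(): hands the job in, once; it reports no verdict.
The state is a dict: "clock": time; "joints": joint angles; "joint_vel": joint speeds; "joint_torque": joint torques, N m; "tcp_pos": TCP position; "orientation": TCP orientation; "contact_force": force on the tool from outside, world axes, zero at the start; "torque": the same for the moment, N m; "opening": finger opening in m.
Only numpy, scipy, OpenCV 4.12 (cv2) and the standard library are available. Lean on these libraries where they do the work, as an engineer would, in place of code of your own. Each camera call takes 0.05 s, during which the arm holds its last target.

### The job

The aluminium nest plate sits flush in its jig on two locating pins. Jack it up out of the recess by pressing the two ejector levers down a little at a time, in turn, so that it climbs the pins level (neither end more than about 5 mm ahead of the other) until both levers are nearly all the way down; then take it by its long edges, lift it straight up off the pins without cocking it, and set it down gently, flat and centred along the wooden block. Leave the other things on the bench where they are.

Things in the scene. Friction and masses are not known exactly. Their poses are not given: they have to be found in the camera images.
- nest_plate: Plain aluminium plate 60 x 170 x 12 mm (x, y, z), loose, about 0.4 kg. Origin: centre of its underside; y along its length, z up. Two 13.6 mm through holes on its centre line at y = +42 and -42 mm fit over the jig's pins. Flat dark drill bushes show on its top, nothing stands above the top face. At the start it lies in the jig's recess with its top flush with the rim, so its edges cannot be gripped until it is jacked up.
- jig: Low grey jig fixed to the bench; its steel foot is 104 x 222 x 8 mm, its body 80 x 190 mm. Origin: centre of its underside, on the bench top; y along its length, z up. The plate's seat is 26 mm up; a rim 8 mm wide stands round the plate with 2 mm gap, its top 38 mm above the bench. Two 12 mm steel locating pins at y = +42 and -42 mm rise to 50 mm above the bench. An ejector lever sticks out at each end.
- wood_block: Plain wooden packing block 55 x 130 x 45 mm (x, y, z), loose on the bench, 0.28 kg. Origin: centre of its underside; y along its length, z up; top at 45 mm. The plate goes on it with its long axis along the block's (either way round).
- lever_left (a joint): Angle (rad) of the ejector lever at the jig's +y end: 0 with its outer bar up, grows to the stop at 0.64 as the bar is pressed down. Its pivot is 102 mm from the jig's origin along +y and 24 mm above the bench; its toe under the plate, 34 mm inside the pivot, lifts that end of the plate about 1 mm per 0.03 rad, after the first 0.02 rad of free play (about 19 mm at 0.60). Stiff: it takes about 4 to 8 N at the bar and stays where it is left, holding the plate.
- lever_right (a joint): The same for the lever at the jig's -y end (mirror image).
- lever_left_bar (a point): Centre of the black cross bar at the outer end of the left lever (cylinder 16 mm diameter, 44 mm long, along the jig's x). At the start 49 mm above the bench and 145 mm from the jig's origin along y; it goes down in an arc of radius 50 mm about the pivot, to about 20 mm above the bench and 152 mm out at 0.60 rad.
- lever_right_bar (a point): The same for the lever at the jig's -y end.
- grease_tin: Bystander: round tin, 66 mm diameter, 46 mm high. Origin: centre of its underside.
- tape_roll: Bystander: small black tape roll lying flat, 62 mm across, 19 mm high. Origin: centre of its underside.
- screwdriver: Bystander: screwdriver with yellow handle, 185 mm long, 28 mm high. Origin: under its middle.

How it is judged:
By the outcome, as a careful person would: the job done as asked, in the order asked, and still so for the second after the job is handed in, with the robot touching nothing.
It also fails if it takes over 72 s, if anything falls off the work surface, if the arm or the gripper's body presses on something with over 40 N, if the wrist force passes 120 N, or if a joint passes its speed limit or range.

## Working session

There is one attempt and no reset: what is moved stays moved. The work goes in short steps, each a Python script; the robot and the scene stay as the last script left them, time stands still between calls to the robot, and variables do not carry over. Pictures are saved under pics/ and viewed, and the job is handed in when it is done.

```bash
mkdir -p pics
python3 - <<'E'
from station import r
import cv2,json
s=r.sense();print(s)
for n in("scene","top"):
    d=r.snapshot(n);cv2.imwrite(f"pics/{n}0.png",d["frame"][:,:,::-1])
    print(n,d["fx"],d["fy"],d["cx"],d["cy"],d["R"],d["t"])
    import numpy as np;np.savez(f"{n}0.npz",**d)
E
```

```text
{'clock': 0.0, 'joints': array([ 7.29545507e+01,  5.26330650e+00,  7.05807503e+01, -1.99412076e-03,
        1.04268580e+02, -3.24992983e+00]), 'joint_vel': array([-0.00037578,  0.02204681,  0.03464566, -0.01483645, -0.07243512,
       -0.00560675]), 'joint_torque': array([ 5.53533641e-05, -4.46449220e+01, -4.06443179e+01,  6.97284169e-02,
        2.94166803e-02, -1.46218495e-04]), 'tcp_pos': array([0.14311005, 0.58273746, 0.40351561]), 'orientation': array([-1.79887435e+02, -4.45508690e-03,  1.66203987e+02]), 'contact_force': array([-0.3616161 , -0.04450234,  0.73394781]), 'torque': array([-0.00793247,  0.00774518,  0.01651633]), 'opening': 0.08732938790641152}
scene 452.28098027867946 452.28098027867946 254.80972742903876 188.83461417867318 [[ 0.60947233 -0.79270888  0.01249421]
 [-0.37783219 -0.3042779  -0.87444714]
 [ 0.69698373  0.52823062 -0.48495989]] [-0.35973262  0.265816    0.97808215]
top 474.1445832347239 474.1445832347239 262.418513859249 185.9728887108407 [[ 0.02824592 -0.99956495 -0.00849024]
 [-0.99692654 -0.02754843 -0.07333859]
 [ 0.07307279  0.01053566 -0.99727096]] [-0.01363564  0.59576145  1.33535881]
```

View pics/scene0.png

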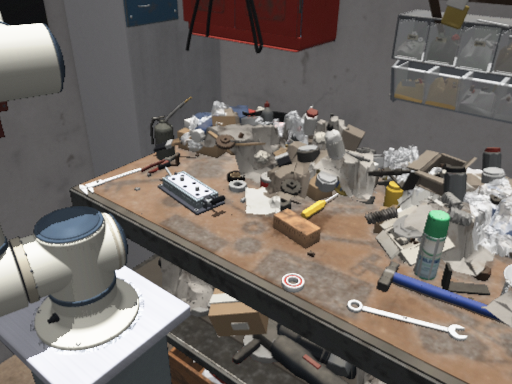

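View pics/top0.png

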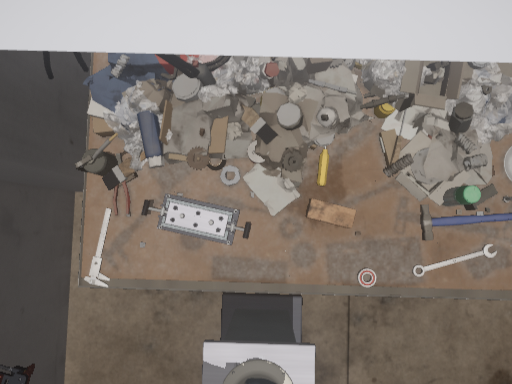

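The top view shows the jig at about (199,219) with bars at (147,207) and (247,230). The block is at about (331,213) and the screwdriver at (323,167). I'll zoom in to measure.

Run:
```python
import cv2
a=cv2.imread("pics/top0.png")
cv2.imwrite("pics/topj.png",cv2.resize(a[185:255,130:260],None,fx=6,fy=6,interpolation=cv2.INTER_CUBIC))
cv2.imwrite("pics/topb.png",cv2.resize(a[140:240,290:370],None,fx=6,fy=6,interpolation=cv2.INTER_CUBIC))
a=cv2.imread("pics/scene0.png")
cv2.imwrite("pics/scj.png",cv2.resize(a[160:260,145:345],None,fx=4,fy=4,interpolation=cv2.INTER_CUBIC))
```

```text
(no output)
```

View pics/topj.png

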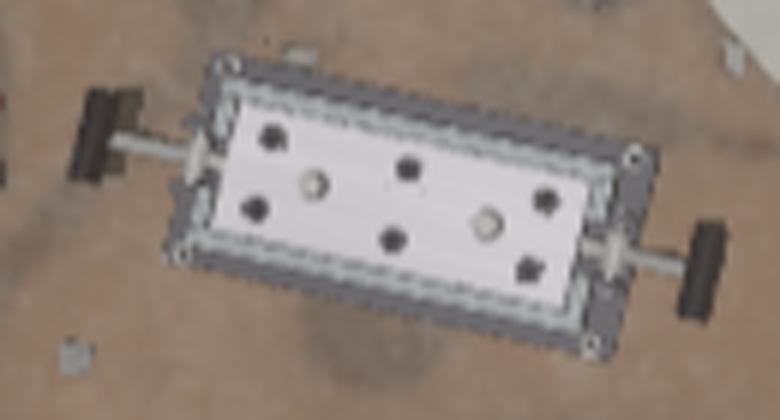

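View pics/topb.png

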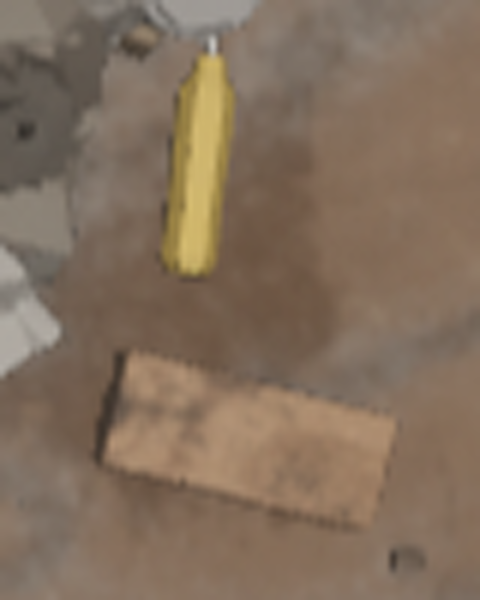

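View pics/scj.png

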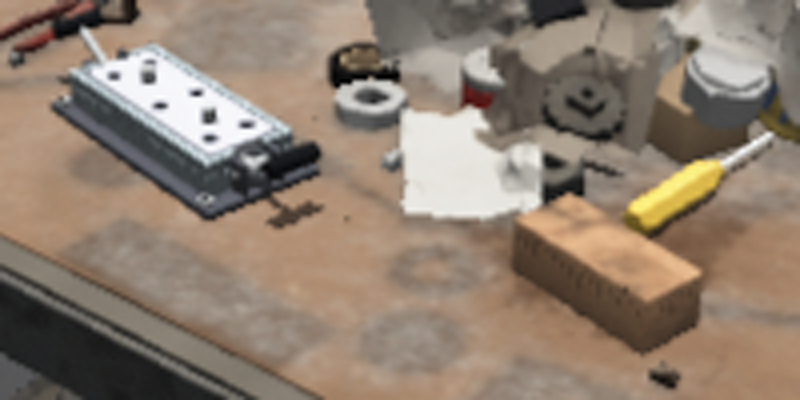

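```bash
cat > h.py <<'E'
import numpy as np, cv2
from scipy.optimize import least_squares
def proj(d,X):
    c=np.asarray(X)@d["R"].T+d["t"]; return np.c_[d["fx"]*c[:,0]/c[:,2]+d["cx"],d["fy"]*c[:,1]/c[:,2]+d["cy"]]
def world(p,P):
    x,y,a=p; P=np.asarray(P,float); c,s=np.cos(a),np.sin(a)
    return np.c_[x+c*P[:,0]-s*P[:,1],y+s*P[:,0]+c*P[:,1],P[:,2]]
def fit(obs,p0):
    # obs: list (cam,P,uv)
    f=lambda p:np.concatenate([(proj(d,world(p,P))-uv).ravel() for d,P,uv in obs])
    q=least_squares(f,p0,loss='soft_l1'); return q.x,f(q.x).reshape(-1,2)
def uncrop(c,k,x0,y0): return (np.asarray(c,float)+.5)/k-.5+[x0,y0]
def rect(w,l,z): # TL,TR,BR,BL in top image: up=+x, left=+y
    return [[w/2,l/2,z],[w/2,-l/2,z],[-w/2,-l/2,z],[-w/2,l/2,z]]
E
python3 - <<'E'
from h import *
t=dict(np.load("top0.npz"));s=dict(np.load("scene0.npz"))
PJ=rect(.06,.17,.038)+[[0,.042,.05],[0,-.042,.05]]+rect(.104,.222,.008)
uJ=uncrop([(238,98),(590,183),(563,306),(215,230),(314,184),(488,225),(213,55),(660,150),(605,360),(165,255)],6,130,185)
p,e=fit([(t,PJ,uJ)],[.5,.2,0]);print("jig top",p,np.degrees(p[2]));print(e.round(1).tolist())
# scene crop: plate top corners and foot corners visible
PS=[[.03,.085,.038],[.03,-.085,.038],[-.03,-.085,.038],[-.03,.085,.038],[0,.042,.05],[0,-.042,.05],[-.052,-.111,.008],[-.052,.111,.008]]
print("pred scene crop",((proj(s,world(p,PS))-[145,160]+.5)*4-.5).round(0).tolist())
PB=rect(.055,.13,.045);uB=uncrop([(127,350),(398,420),(368,528),(103,465)],6,290,140)
b,e=fit([(t,PB,uB)],[.5,-.2,0]);print("block",b,np.degrees(b[2]));print(e.round(1).tolist())
print("pred scene crop",((proj(s,world(b,PB))-[145,160]+.5)*4-.5).round(0).tolist())
bars=world(p,[[0,.145,.049],[0,-.145,.049]]);print(bars, ((proj(t,bars)-[130,185]+.5)*6-.5).round(0).tolist())
np.savez("poses.npz",p=p,b=b)
E
```

```text
jig top [ 0.49745291  0.18560631 -0.19448887] -11.143391252463141
[[0.6, 0.7], [0.5, -0.2], [0.1, 0.2], [-0.6, -0.6], [-0.6, 0.0], [-0.3, -0.2], [-0.1, -1.2], [0.1, -0.0], [1.2, 0.4], [-0.6, 0.7]]
pred scene crop [[151.0, 52.0], [276.0, 131.0], [210.0, 156.0], [87.0, 74.0], [148.0, 69.0], [209.0, 108.0], [208.0, 216.0], [50.0, 104.0]]
block [ 0.52361148 -0.1913537  -0.21644266] -12.401250765341791
[[0.0, -0.0], [0.0, -0.5], [0.5, 0.7], [-0.6, -0.1]]
pred scene crop [[569.0, 193.0], [705.0, 273.0], [647.0, 303.0], [511.0, 219.0]]
[[0.52547635 0.32787257 0.049     ]
 [0.46942948 0.04334006 0.049     ]] [[97.0, 135.0], [702.0, 273.0]]
```

```bash
cat >> h.py <<'E'
def ray(d,uv,z):
    uv=np.atleast_2d(np.asarray(uv,float)); k=np.c_[(uv[:,0]-d["cx"])/d["fx"],(uv[:,1]-d["cy"])/d["fy"],np.ones(len(uv))]
    D=k@d["R"]; o=-d["R"].T@d["t"]; return o+D*((z-o[2])/D[:,2])[:,None]
def blob(d,mask,z):
    """largest blob -> rectified onto plane z -> minAreaRect + moments"""
    n,l,st,_=cv2.connectedComponentsWithStats(mask.astype(np.uint8)); i=1+np.argmax(st[1:,4])
    m=(l==i).astype(np.uint8)
    c=max(cv2.findContours(m,cv2.RETR_EXTERNAL,cv2.CHAIN_APPROX_NONE)[0],key=cv2.contourArea)
    m=np.zeros_like(m);cv2.drawContours(m,[c],-1,1,-1)
    v,u=np.nonzero(m); W=ray(d,np.c_[u,v],z)[:,:2]; mu=W.mean(0); w,V=np.linalg.eigh(np.cov((W-mu).T))
    L=V[:,1]; 
    if L[1]<0:L=-L
    return mu,np.degrees(np.arctan2(-L[0],L[1])),np.sqrt(12*w),m   # centre,yaw,(width,length)
E
python3 - <<'E'
from h import *
t=dict(np.load("top0.npz"));f=t["frame"].astype(int)
reg=np.zeros(f.shape[:2],bool);reg[185:255,150:250]=1
for th in(185,200):
    print(blob(t,(f.min(2)>th)&reg,.038)[:3])
hsv=cv2.cvtColor(t["frame"],cv2.COLOR_RGB2HSV);print(hsv[205:222:4,315:345:8].tolist(), hsv[230,300:310:3].tolist())
reg[:]=0;reg[195:232,300:362]=1
for th in(135,145,155):
    print(blob(t,(f[:,:,0]>th)&(hsv[:,:,1]>80)&reg,.045)[:3])
E
```

```text
(array([0.49719827, 0.18615729]), np.float64(-11.115886582044515), array([0.05784837, 0.16872872]))
(array([0.4956555 , 0.16176685]), np.float64(-19.795354271320758), array([0.0468468 , 0.13655643]))
[[[15, 88, 166], [13, 88, 160], [14, 86, 143], [13, 76, 144]], [[13, 86, 136], [14, 84, 133], [14, 87, 165], [14, 89, 166]], [[14, 86, 169], [14, 84, 145], [15, 88, 166], [13, 93, 153]], [[14, 88, 168], [14, 89, 171], [14, 95, 161], [14, 90, 145]], [[13, 91, 106], [14, 86, 124], [14, 92, 161], [14, 88, 147]]] [[14, 50, 123], [14, 67, 134], [13, 77, 135], [13, 81, 135]]
(array([ 0.52341197, -0.19324491]), np.float64(-11.919644560899853), array([0.0529198 , 0.12749389]))
(array([ 0.52359009, -0.19409167]), np.float64(-10.402912686637922), array([0.05104609, 0.12467186]))
(array([ 0.52284363, -0.19578267]), np.float64(3.954349816648933), array([0.03911501, 0.12023563]))
```

```bash
cat >> h.py <<'E'
J=np.array([.4973,.1859,np.radians(-11.12)])
YAW=78.88; TIP=.182
def jw(x,y,z): return world(J,[[x,y,z]])[0]
def bar(th,side):  # bar centre in jig coords (y,z)
    a=np.pi/6-th; return side*(.102+.05*np.cos(a)), .024+.05*np.sin(a)
def tipz(s): return s["tcp_pos"][2]-TIP
def theta_of(z): # z of bar top
    return np.pi/6-np.arcsin((z-.032)/.05)
E
python3 - <<'E'
from h import *
from station import r
t0=r.sense()["clock"]
r.grab(20)
s=r.sense();print(s["opening"],s["clock"]-t0)
y,z=bar(0,1)
P=jw(0,y,.12+TIP)
print(r.inverse_kinematics(P,[180,0,YAW]))
r.reach(P,[180,0,YAW]);s=r.sense();print(s["clock"]-t0,s["tcp_pos"]-P,s["orientation"],s["contact_force"])
P=jw(0,y,.067+TIP)
r.servo_line(P,speed=.15);s=r.sense();print(s["clock"]-t0,s["tcp_pos"]-P,s["orientation"],s["contact_force"])
d=r.snapshot("scene");cv2.imwrite("pics/s1.png",cv2.resize(d["frame"][130:260,130:330,::-1],None,fx=4,fy=4))
E
```

```text
0.0007544503506851915 1.3417
[ 2.88710250e+01  8.42676148e+00  7.74440548e+01 -2.54444375e-14
  9.41291837e+01  3.99910250e+01]
3.0583 [-0.00054153  0.00091119  0.00045975] [ 1.79986889e+02 -4.22236470e-02  7.89915288e+01] [1.08895895 0.45404704 0.53939821]
3.5583 [-0.0003006   0.0004882   0.00018716] [-1.79984061e+02  9.28500706e-03  7.89355050e+01] [0.43640876 0.79669066 0.10511741]
```

View pics/s1.png

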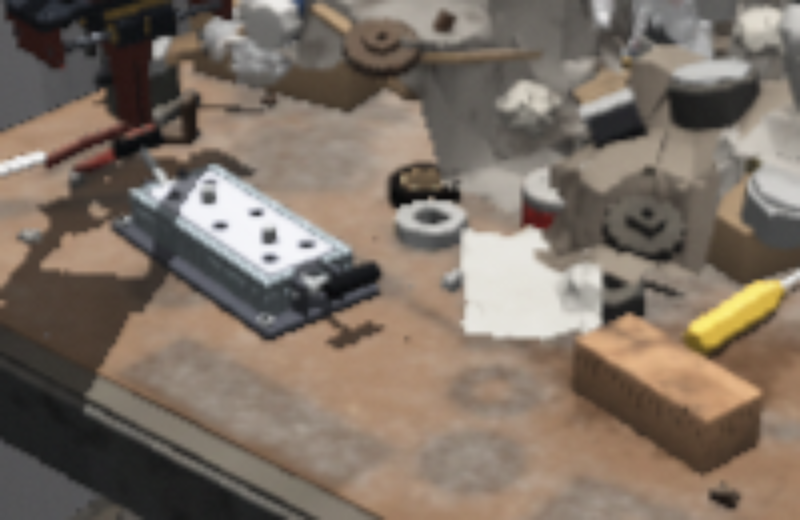

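Fingertips hang over the left bar (zoom about (135,125)), clear of the jig. I'll press in turn from here.

```bash
cat >> h.py <<'E'
def press(r,side,th,cur):
    """from anywhere at safe height: hover over bar at angle cur, press to th, back up"""
    y,z=bar(cur,side); s=r.sense(); j0=s["tcp_pos"]
    hov=jw(0,y,max(z+.008+.006,.0)+TIP)
    r.servo_line(hov,speed=.12)
    y,z=bar(th,side); tgt=jw(0,y,z+.008+TIP); cmd=tgt.copy()
    r.servo_line(cmd,speed=.05)
    for k in range(3):
        s=r.sense(); e=s["tcp_pos"][2]-tgt[2]
        if e<.0006: break
        cmd[2]-=e; r.servo_line(cmd,speed=.05)
    s=r.sense(); got=theta_of(tipz(s))
    print("side",side,"th %.3f got %.3f"%(th,got),"F",s["contact_force"].round(1),"e",(s["tcp_pos"]-tgt).round(4),"t %.2f"%s["clock"],flush=True)
    return got
def hop(r,side,z,cur):
    p=r.sense()["tcp_pos"].copy(); p[2]=z+TIP; r.servo_line(p,speed=.15)
    y,_=bar(cur,side); r.servo_line(jw(0,y,z+TIP),speed=.4)
E
python3 - <<'E'
from h import *
from station import r
a=press(r,1,.085,0)
hop(r,-1,.072,0)
b=press(r,-1,.085,0)
d=r.snapshot("scene");cv2.imwrite("pics/s2.png",cv2.resize(d["frame"][150:230,130:260,::-1],None,fx=6,fy=6))
E
```

```text
side 1 th 0.085 got 0.073 F [0.9 3.3 5.7] e [0.0003 0.0005 0.0005] t 4.56
side -1 th 0.085 got 0.085 F [-0.3 -0.6  0.9] e [0.0002 0.     0.    ] t 6.33
```

View pics/s2.png

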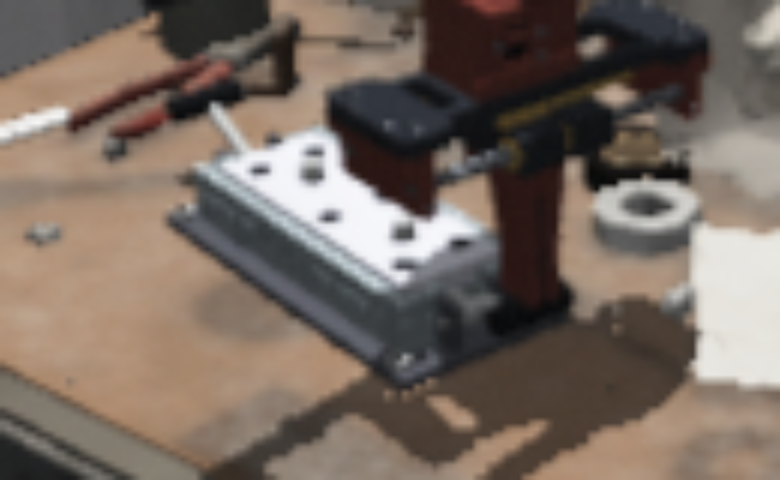

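Run:
```python
from h import *
from station import r
for th in(.11,.135,.155):
    y,z=bar(th,-1);r.servo_line(jw(0,y,z+.008+TIP),speed=.04)
    s=r.sense();print(th,theta_of(tipz(s)),s["contact_force"].round(1),s["clock"])
hop(r,1,.072,.08)
d=r.snapshot("scene");cv2.imwrite("pics/s3.png",cv2.resize(d["frame"][150:230,130:260,::-1],None,fx=6,fy=6))
```

```text
0.11 0.10161227048671945 [ 0.3 -0.4  4.4] 6.625
0.135 0.12668914312489304 [ 0.2 -0.2  4.5] 6.875
0.155 0.14695749517448076 [-0.2 -0.9  5. ] 7.125
```

View pics/s3.png

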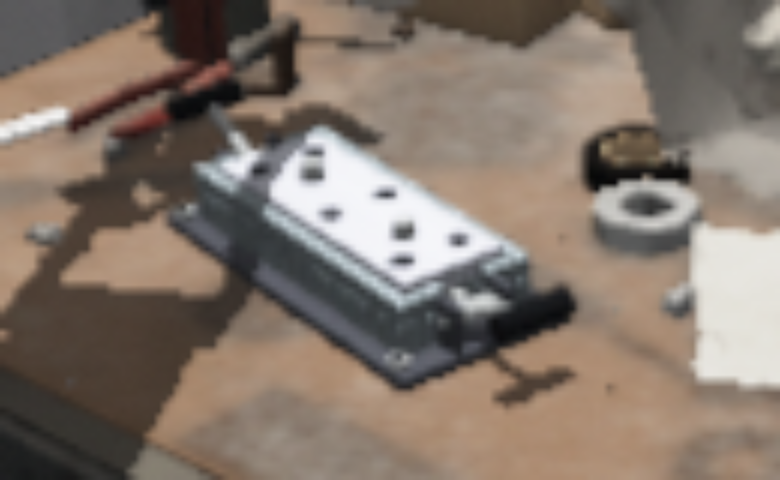

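Run:
```python
from h import *
from station import r
c={1:.075,-1:.147}
for i,(sd,th) in enumerate([(1,.20),(-1,.27),(1,.335),(-1,.40)]):
    if i: hop(r,sd,.072,c[sd])
    c[sd]=press(r,sd,th,c[sd])
hop(r,1,.09,c[1]); print(r.sense()["clock"])
d=r.snapshot("scene");cv2.imwrite("pics/s4.png",cv2.resize(d["frame"][150:230,130:260,::-1],None,fx=6,fy=6))
```

```text
side 1 th 0.200 got 0.190 F [1.6 3.1 5.2] e [0.0004 0.0005 0.0005] t 9.26
side -1 th 0.270 got 0.266 F [ 0.2 -1.3  2.2] e [ 0.0002 -0.0001  0.0002] t 11.15
side 1 th 0.335 got 0.329 F [2.2 2.5 4.6] e [0.0004 0.0005 0.0003] t 13.35
side -1 th 0.400 got 0.396 F [ 1.8 -1.3  1.9] e [ 0.0001 -0.      0.0002] t 15.34
16.7417
```

View pics/s4.png

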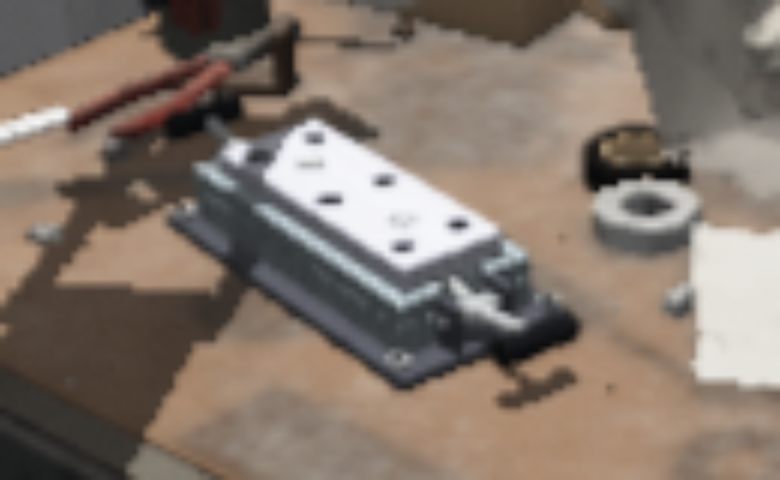

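The plate has climbed about 11 mm and is level. The pins are nearly flush with its top (zoom (308,162) and (400,220)), and both levers are partly down. I'll keep pressing.

Run:
```python
from h import *
from station import r
c={1:.329,-1:.396}
for i,(sd,th) in enumerate([(1,.465),(-1,.53),(1,.595),(-1,.605),(1,.608)]):
    if i: hop(r,sd,.076,c[sd])
    c[sd]=press(r,sd,th,c[sd])
p=r.sense()["tcp_pos"].copy();p[2]=.16+TIP; r.servo_line(p,speed=.25)
np.save("c.npy",[c[1],c[-1]])
q=jw(0,.20,.16+TIP); 
# clear the top view of plate: stay over outside
print(r.sense()["clock"])
for n in("scene","top"):
    d=r.snapshot(n);np.savez(n+"5.npz",**d)
    f=d["frame"][:,:,::-1]
    cv2.imwrite(f"pics/{n}5.png",cv2.resize(f[150:230,130:260] if n=="scene" else f[185:255,130:260],None,fx=6,fy=6,interpolation=cv2.INTER_CUBIC))
```

```text
side 1 th 0.465 got 0.461 F [2.7 3.7 5.3] e [0.0003 0.0005 0.0002] t 17.95
side -1 th 0.530 got 0.525 F [ 1.8 -1.8  3.1] e [ 0.0001 -0.      0.0002] t 20.11
side 1 th 0.595 got 0.593 F [3.2 2.7 5.4] e [0.0002 0.0002 0.0001] t 22.55
side -1 th 0.605 got 0.596 F [0.9 0.1 1.5] e [0.0002 0.     0.0004] t 24.75
side 1 th 0.608 got 0.602 F [ 0.1 -1.1  4.8] e [0.0002 0.0001 0.0003] t 27.15
27.8333
```

View pics/scene5.png

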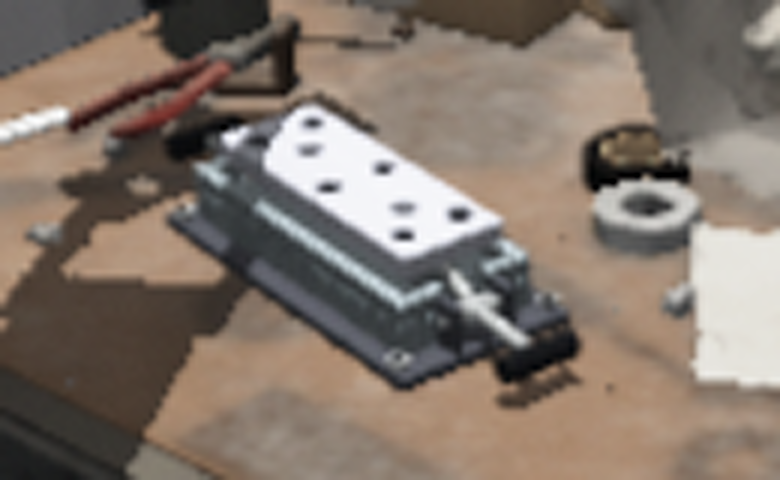

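View pics/top5.png

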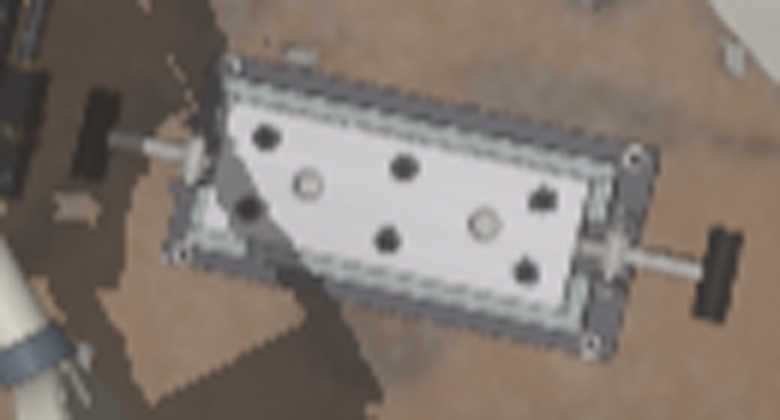

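Run:
```python
from h import *
t=dict(np.load("top5.npz"))
u=uncrop([(265,137),(404,167),(543,200),(248,209),(388,240),(527,271)],6,130,185)
W=ray(t,u,.0572);print(W.round(4),W.mean(0))
a=W[[0,3]].mean(0)-W[[2,5]].mean(0);print("yaw",np.degrees(np.arctan2(-a[0],a[1])),"local",(W.mean(0)[:2]-J[:2])@np.array([[np.cos(J[2]),-np.sin(J[2])],[np.sin(J[2]),np.cos(J[2])]]))
u=uncrop([(308,185),(484,224)],6,130,185);print(ray(t,u,.05).round(4), jw(0,.042,.05),jw(0,-.042,.05))
for sd,th in((1,.602),(-1,.596)):
    y,z=bar(th,sd);print(((proj(t,[jw(0,y,z)])-[130,185]+.5)*6-.5).round(0))
```

```text
[[0.5267 0.2476 0.0572]
 [0.5146 0.1826 0.0572]
 [0.5012 0.1176 0.0572]
 [0.4932 0.2541 0.0572]
 [0.4807 0.1887 0.0572]
 [0.4683 0.1239 0.0572]] [0.49745183 0.18572699 0.0572    ]
yaw -10.960261372985588 local [ 0.00018234 -0.00014048]
[[0.5051 0.228  0.05  ]
 [0.4893 0.1454 0.05  ]] [0.50540031 0.22711147 0.05      ] [0.48919969 0.14468853 0.05      ]
[[ 98. 134.]]
[[718. 275.]]
```

Everything agrees: the plate is at (0.4975, 0.1857) and -11.0°, and both bars sit where 0.60 rad predicts. Next is the grasp.

Run:
```python
from h import *
from station import r
P=jw(0,0,.13+TIP)
r.let_go()
r.servo_line(P,rotation=[180,0,YAW+.08],speed=.25)
P[2]=.075+TIP; r.servo_line(P,speed=.15)
P[2]=.0418+TIP; r.servo_line(P,speed=.04)
s=r.sense();print(s["tcp_pos"]-P,s["orientation"],s["contact_force"],s["opening"],s["clock"])
r.grab(25)
s=r.sense();print(s["tcp_pos"]-P,s["orientation"],s["contact_force"],s["torque"],s["opening"],s["clock"])
d=r.snapshot("scene");cv2.imwrite("pics/s6.png",cv2.resize(d["frame"][130:230,130:260,::-1],None,fx=6,fy=6))
```

```text
[9.74125524e-05 4.26598097e-05 3.33232395e-04] [ 1.79971208e+02 -1.59640918e-02  7.89602995e+01] [ 0.17788476  0.16102152 -0.31255208] 0.08760659309333942 31.575
[7.29695119e-05 1.36473612e-05 1.35887467e-04] [ 1.79977845e+02 -7.59623597e-03  7.89632307e+01] [0.73155484 0.68790532 0.50875047] [-0.0883494   0.00247436 -0.01710826] 0.05934715964661165 32.125
```

View pics/s6.png

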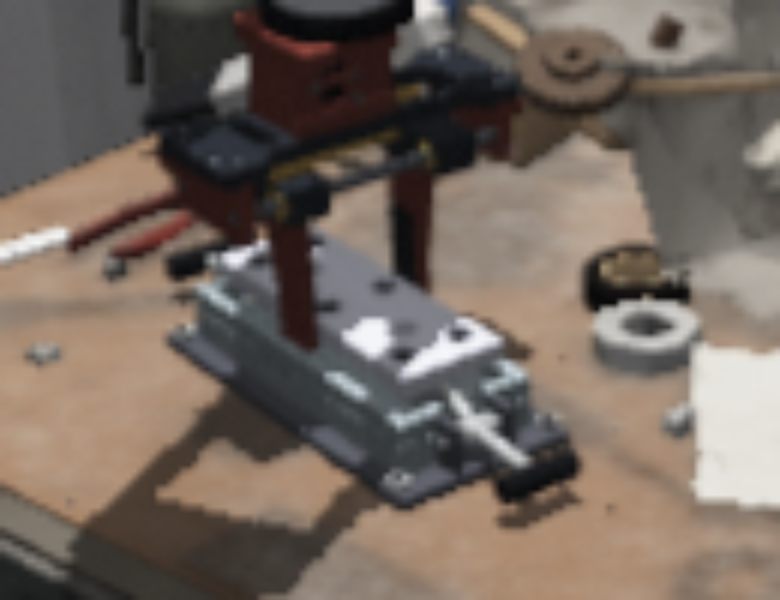

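The jaws stopped at 59 mm, matching the 60 mm plate, with almost no reaction force. I'll lift straight up, slowly at first.

Run:
```python
from h import *
from station import r
P=r.sense()["tcp_pos"].copy()
for dz,v in((.004,.02),(.012,.03),(.09,.12)):
    Q=P.copy();Q[2]+=dz;r.servo_line(Q,speed=v)
    s=r.sense();print(dz,s["orientation"].round(2),s["contact_force"].round(2),s["torque"].round(3),round(s["opening"],4),s["clock"])
for n in("scene","top"):
    d=r.snapshot(n);np.savez(n+"7.npz",**d)
    f=d["frame"][:,:,::-1]
    cv2.imwrite(f"pics/{n}7.png",cv2.resize(f[100:260,130:330] if n=="scene" else f[140:260,130:370],None,fx=3.3,fy=3.3,interpolation=cv2.INTER_CUBIC))
```

```text
0.004 [-1.7993e+02  4.0000e-02  7.8960e+01] [-0.62  0.19 -5.02] [-0.086  0.07  -0.023] 0.0598 32.5333
0.012 [ 1.7996e+02 -2.0000e-02  7.8960e+01] [ 0.39  0.79 -5.48] [ 0.016  0.027 -0.   ] 0.0598 32.95
0.09 [-1.7992e+02  4.0000e-02  7.8960e+01] [-0.05 -0.86 -5.23] [-0.105  0.044 -0.02 ] 0.0597 33.75
```

View pics/scene7.png

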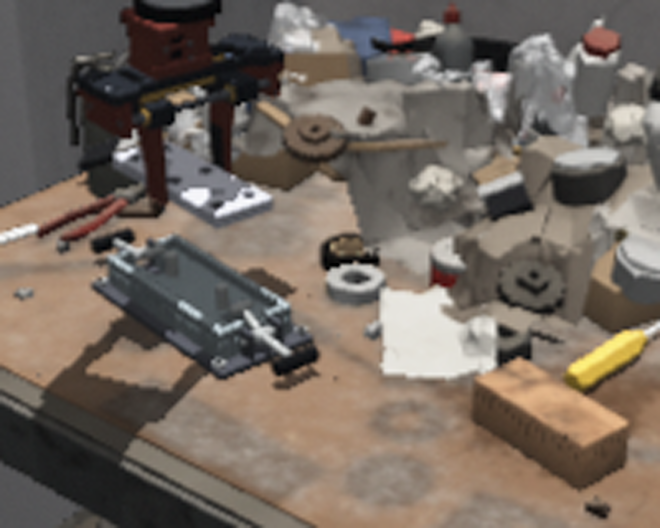

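View pics/top7.png

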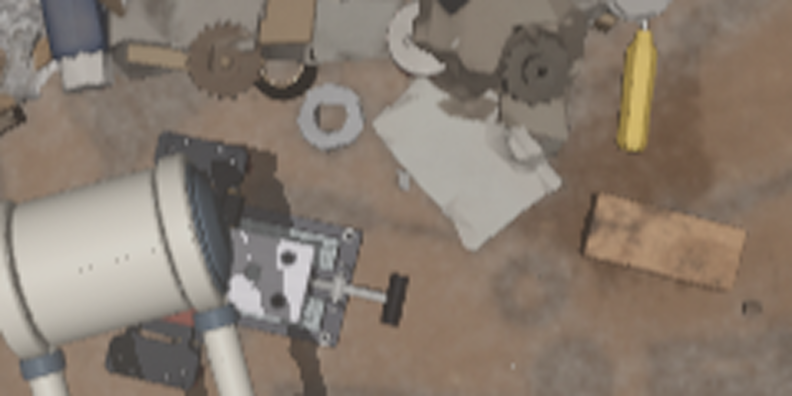

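The plate hangs level, clear of the pins (top edges roughly (120,150) to (270,200) in the scene crop), and the measured weight is about 5 N. I'll carry it to the block.

Run:
```python
from h import *
from station import r
B=np.array([.5236,-.1917]); yaw=77.8
P=np.r_[B,.13+TIP]
print(r.inverse_kinematics(P,[180,0,yaw]))
r.servo_line(P,rotation=[180,0,yaw],speed=.18)
s=r.sense();print(s["tcp_pos"]-P,s["orientation"].round(2),s["contact_force"].round(2),s["clock"])
P[2]=.065+TIP;r.servo_line(P,speed=.12);r.wait(.2)
s=r.sense();print(s["tcp_pos"]-P,s["orientation"].round(2),s["contact_force"].round(2),s["clock"])
for n in("scene","top"):
    d=r.snapshot(n);np.savez(n+"8.npz",**d)
    f=d["frame"][:,:,::-1]
    cv2.imwrite(f"pics/{n}8.png",cv2.resize(f[150:260,230:350] if n=="scene" else f[140:250,280:390],None,fx=5,fy=5,interpolation=cv2.INTER_CUBIC))
```

```text
[-23.60452782  -1.23792513  86.49302172   0.          94.74490342
 -11.40452782]
[9.59700814e-05 6.52681014e-04 4.05839000e-05] [ 1.800e+02 -1.000e-02  7.786e+01] [ 0.17  0.62 -4.19] 36.1
[ 0.00029009 -0.00012853  0.00132118] [1.7988e+02 2.0000e-02 7.7800e+01] [ 0.21 -0.4  -3.94] 36.9917
```

View pics/scene8.png

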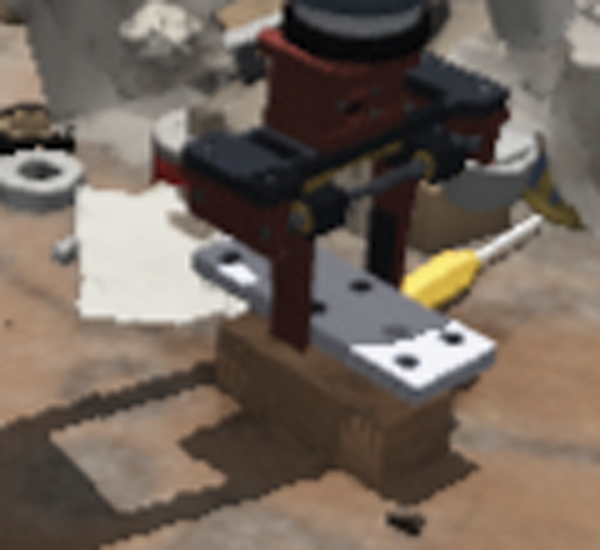

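View pics/top8.png

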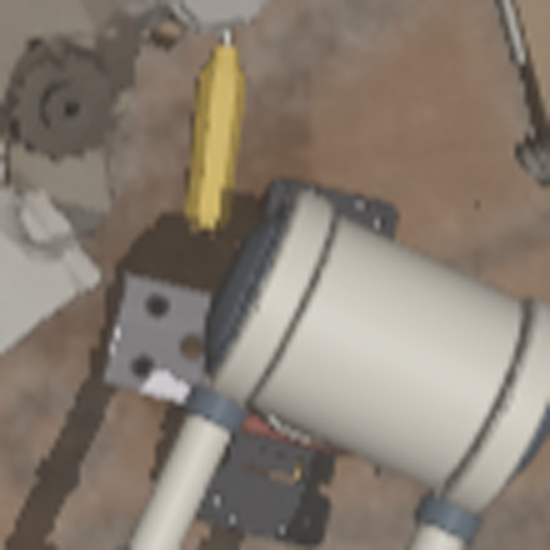

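The plate hangs level over the block and aligned with it. The fingers will stay above the 28 mm high screwdriver. I'll lower slowly until it touches.

Run:
```python
from h import *
from station import r
P=r.sense()["tcp_pos"].copy();P[0],P[1]=.5236,-.1917
P[2]=.0455+TIP;r.servo_line(P,speed=.06);r.wait(.3)
f0=r.sense()["contact_force"][2];print(f0,r.sense()["tcp_pos"][2]-TIP)
while P[2]>.0395+TIP:
    P[2]-=.0005;r.servo_line(P,speed=.01);r.wait(.1)
    s=r.sense();print(round(tipz(s),5),s["contact_force"].round(2),s["torque"].round(3),round(s["clock"],2))
    if s["contact_force"][2]>f0+3.5:break
    if s["clock"]>55:break
```

```text
-5.052617941438307 0.04589689219821036
0.04505 [-0.37 -0.37 -5.46] [-0.055  0.088 -0.015] 38.22
0.04448 [ 0.24  0.44 -4.34] [-0.114  0.074 -0.017] 38.57
0.04401 [ 0.15 -0.22 -4.79] [-0.04   0.035  0.015] 38.92
0.04348 [-0.16  0.35 -5.77] [-0.047  0.113  0.004] 39.27
0.04298 [ 0.36 -0.11 -4.84] [-0.035  0.138 -0.034] 39.62
0.04249 [-0.24 -0.63 -5.3 ] [-0.08   0.047 -0.037] 39.97
0.04206 [ 0.75  0.67 -4.47] [-0.072  0.016  0.045] 40.32
0.04205 [-1.39  0.65  0.35] [ 0.053  0.544 -0.027] 40.67
```

Contact came at the expected height. Now I'll release and retreat straight up.

Run:
```python
from h import *
from station import r
r.let_go();r.wait(.2)
P=r.sense()["tcp_pos"].copy();print(r.sense()["contact_force"])
P[2]=.075+TIP;r.servo_line(P,speed=.06)
P[2]=.25+TIP;r.servo_line(P,speed=.25)
r.servo_line([.40,.10,.25+TIP],speed=.3)
print(r.sense()["clock"])
for n in("scene","top"):
    d=r.snapshot(n);np.savez(n+"9.npz",**d)
    f=d["frame"][:,:,::-1]
    cv2.imwrite(f"pics/{n}9.png",cv2.resize(f[150:260,230:350] if n=="scene" else f[140:240,290:370],None,fx=6,fy=6,interpolation=cv2.INTER_CUBIC)[:600])
```

```text
[ 0.23764231  0.22044075 -0.11700301]
44.2667
```

View pics/scene9.png

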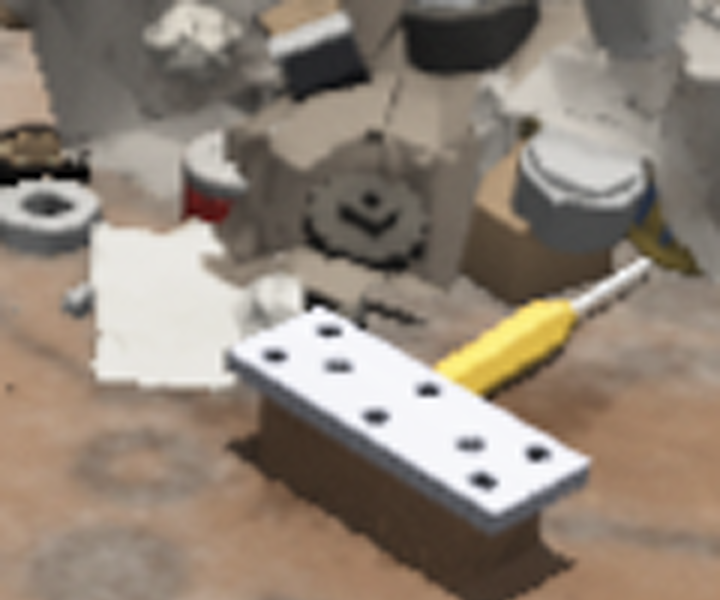

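View pics/top9.png

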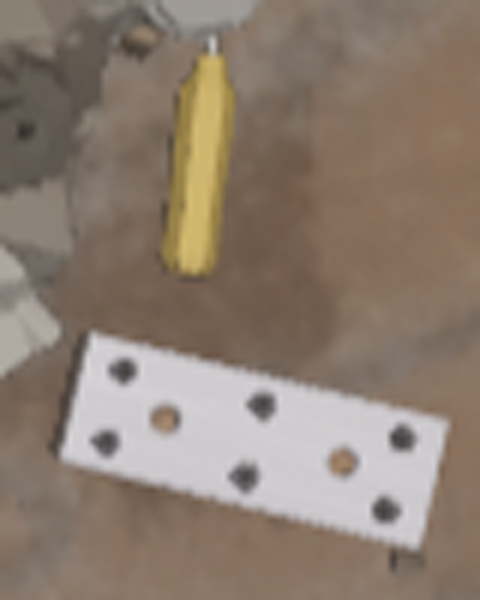

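Run:
```python
from h import *
from station import r
t=dict(np.load("top9.npz"))
u=uncrop([(122,370),(262,406),(402,438),(105,441),(245,478),(386,510)],6,290,140)
W=ray(t,u,.057);m=W.mean(0);a=W[[0,3]].mean(0)-W[[2,5]].mean(0)
print(m,"yaw",np.degrees(np.arctan2(-a[0],a[1])))
f=t["frame"].astype(int);reg=np.zeros(f.shape[:2],bool);reg[190:236,295:370]=1
print(blob(t,(f.min(2)>150)&reg,.057)[:3])
# bystander change check
t0=np.load("top0.npz")["frame"].astype(int)
D=(abs(f-t0).max(2)>40).astype(np.uint8);n,l,st,_=cv2.connectedComponentsWithStats(D);print([x for x in st[1:].tolist() if x[4]>8])
s=r.sense();print(s["clock"])
```

```text
[ 0.52356271 -0.19191858  0.057     ] yaw -12.143527014927285
(array([ 0.5235648 , -0.19254288]), np.float64(-12.114682129928934), array([0.06133423, 0.17080495]))
[[300, 195, 65, 37, 1342], [165, 203, 83, 89, 2297], [244, 222, 5, 12, 30], [249, 224, 5, 15, 38], [164, 252, 79, 89, 3412], [154, 261, 16, 51, 501], [151, 271, 2, 9, 14], [167, 315, 16, 34, 340], [203, 342, 53, 42, 1079], [174, 354, 62, 30, 461], [256, 358, 28, 16, 241], [246, 363, 3, 9, 21], [15, 366, 11, 5, 18], [21, 373, 7, 11, 22], [283, 375, 6, 9, 32]]
44.3667
```

The plate is within about 1 mm of the block's measured centre and lies flat. Image changes show only at the plate, jig, lever and arm, so no bystander moved. Handing in.

```bash
python3 -c "
from station import r
print(r.hand_in(), r.sense()['clock'])"
```

```text
the job is handed in; nothing more can be done
the job is handed in; nothing more can be done
```

The plate is off the pins and lies flat, centred along the wooden block; I handed the job in at about 44 s of the 72 s allowed.

- **Jacking:** I pressed the levers in turn, with about 2–2.5 mm of lead at a time, to about 0.60 rad each. These angles come from the fingertip height, and both bars appeared in the picture where 0.60 rad predicts.
- **Lift:** I gripped the long edges at 25 N and lifted straight up. The wrist felt only about 5 N, roughly the plate's weight, so it did not bind on the pins.
- **Placing:** I lowered it in 0.5 mm steps until it touched, which changed the wrist force by about 5 N, then released it and backed off.
- **Last checks:**
  - The plate is at (0.5236, -0.1919), yaw -12.1°. The block, measured before placing, was at (0.5236, -0.1915), yaw about -12.2°.
  - A comparison of the before and after top views shows changes only at the plate, jig, levers and arm, so no bystander moved.
- **Disagreements:**
  - The two ways of measuring the block's position differed by about 2 mm along its length. I used a value between them.
  - A moment of 0.54 N m showed at first touch, so one edge may have met the block slightly first. The picture afterwards shows the plate lying flat.

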